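Put the nested lids on the parts-wash can, then hold up the splash cover alone

TASK

The two lids of the parts-wash can stand nested on the drip pan: pick both up together by the drain lid's stem, which sticks up through the collar of the splash cover, and lower them gently onto the can, not dropped, until the drain lid sits fully home in the mouth. Then lift off the splash cover alone by its collar, leaving the drain lid sitting undisturbed in the can, and finish still holding the cover level, higher than the can's rim and out to one side so that no part of it is over the can and I can rinse the parts through the drain lid. Do not shift the can or disturb the other things on the bench.

Things in the scene. Friction and masses are not known exactly. Their poses are not given: they have to be found in the camera images.
- drain_grip (a point): INNER lid (perforated drain lid, steel, 0.16-0.29 kg): middle of the free part of its upright round stem, 16 mm thick, which passes up through the cover's collar; z up the stem. The stem ends 20 mm above this point; nested, the collar's top is 20 mm below it. Flange 116 mm across, its underside 57 mm below; tapered plug under it 14 mm deep, 97 to 90 mm across. Lifting the stem lifts both lids.
- cover_collar (a point): OUTER lid (solid steel splash cover, 127 mm across, 0.2-0.4 kg): middle of its aluminium collar, a tube 40 mm outside, bore 24, 30 tall; z up. Cover's top face 15 mm below, skirt's lower edge 28 mm below. The cover only rests on the drain lid's flange, the skirt loosely round it; nested, this point is 35 mm under drain_grip and the cover must rise 73 mm to clear the stem.
- wash_can: Open round steel can, 110 mm across, 90 tall, bore 102, loose on the bench, 1.4 kg with turned parts lying low in it. Origin: centre of its underside, z up, x to its side handle (reaches 94 mm from the axis, 20 to 76 mm up). The plug fits the mouth with 2 mm play all round, the flange rests on the rim: when home, drain_grip is 147 mm and cover_collar (cover on) 112 mm above the bench.
- drip_pan: Shallow steel pan with a wire grid, fixed, 190 x 170 mm, rim 16 mm high, grid top 8 mm above the bench. The nested lids start near its middle, upright, standing on the plug. Origin: centre of its underside, z up, x along the longer side.
- drill_chuck: Bystander: drill chuck standing on its back, 52 mm across, 90 mm tall. Origin at the centre of its underside.
- chuck_key: Bystander: T-handled chuck key lying flat, 120 mm long, cross bar 120 mm, 14 mm thick. Origin on the bench under the middle of its shaft, x along the shaft.
- flange_bush: Bystander: turned steel flanged bush, flange 68 mm across, 45 mm tall. Origin at the centre of its underside.
- oil_bottle: Bystander: white plastic bottle with black cap, 60 mm across, 130 mm tall. Origin at the centre of its underside.
Things that resemble listed ones, but are neither listed nor needed, are in the scene too. What is shaped like the wash_can but turquoise is not meant.

How it is judged:
By the outcome, as a careful person would: the job done as asked, in the order asked, and still so for the second after the job is handed in, while the arm keeps its last pose, push and grip.
It also fails if it takes over 64 s, if anything falls off the work surface, if the arm or the gripper's body presses on something with over 40 N, if the wrist force passes 120 N, or if a joint passes its speed limit or range.

ROBOT

A 7-joint arm with a two-finger parallel gripper is mounted at the origin on the work surface. World frame = base frame: x ahead of the robot, y to its left, z up, the work surface at z = 0. Lengths are in mm, angles in rad, forces in N, time in s.
With the tool pointing down it reaches from about 400 to 850 mm from the base axis. Payload 10.4 kg.
Tool frame: the origin (TCP) lies at the very end of the fingers, on their centre line; the grasp point (between the pads) lies 19 mm behind it (arm.tcp_to_grasp is the distance from the TCP to the grasp point, in mm); z points along the fingers, y is the direction in which the jaws open and shut (so a half turn about z gives the same grasp; the last joint's range is limited). The gripper opens to 85 mm and grips with 20 to 120 N. Pads are 22 mm wide; open, the fingers measure 114 mm over their backs; the gripper's body (76 mm by 85 mm) begins 54 mm behind the grasp point. The pads swing forward as they close: fully open they stand 13 mm farther back than shut.
Start: joints at [1.174, 0.332, -0.065, 1.46, 0.022, 1.35, -0.088], TCP at [228.245, -581.855, 231.338] pointing down, gripper open.
Joint ranges: [-2.6, 2.6], [-0.5, 2.12], [-1.47, 1.34], [0.16, 2.42], [-1.27, 4.41], [0.06, 2.06], [-2.6, 2.6]. Speed limits (rad/s): [2.22, 2.22, 2.79, 2.79, 3.14, 3.14, 3.14].

INTERFACE

Orientations are given as a unit quaternion [x, y, z, w].
In Python, from bench import arm gives the robot as it stands.
- The arm moves only by the tool apply_moves, never from a script. Its arguments are lists of equal length, an entry for each row: "slide": the shift along the world's x, y, z in cm, a list of three; "rotation": the turn, a rotation vector about the world's x, y, z in rad, a list of three; "fingers": the finger opening in cm, from 0 to 8.54. In form: {"slide": [[tx, ty, tz], ...], "rotation": [[ax, ay, az], ...], "fingers": [fingers, ...]}. A call has 1 to 5 rows; each row shifts and turns the pose as measured when the row begins; what a row does not reach is not made up. A row lasts 1/8 s, in which the tool goes at most 62.5 mm and 10.7 degrees, less where a joint would pass 70% of its speed; a pose out of reach is approached as far as the arm can. A call with a gripper value outside its range is refused whole. The fingers move at their own pace and stop on an object; "squeeze" is the grip in N (left out, the last holds). Time passes only in rows, so rows that do not move let the fingers close. It gives the time, the measured TCP pose, the force and the opening at its end, in the units of the state.
- arm.get_state(): the state, without advancing time (a new reading comes with each control period).
- arm.capture(name): name is "side" or "top" or "wrist"; returns a dict with "pixels" (400x640x3 uint8, red, green, blue), "fovy" (degrees; the focal length in pixels is half the picture's height over the tangent of half this angle, whatever the lens; pixels are square), "cx", "cy" (the principal point, pixels), "distortion" ([k1, k2, p1, p2, k3] as OpenCV has them; the pictures are not rectified), "R" (3x3) and "t" (3): a world point X has camera coordinates R X + t; the wrist camera has in their place "tool_from_camera" (4x4, takes a point from camera to tool coordinates, whose origin is the TCP and whose axes are the flange's). Camera axes: x right, y down, z forward; pixel columns grow to the right and rows downward; lengths in mm; the calibration is good to about 2 mm. A picture is of the moment at which its call begins: read the wrist's pose just before it. There is no depth.
- arm.sign_off(): hands the job in, once; it reports no verdict.
Trained networks look in a picture, given as the dict that the camera call returned (one of the last four; its "shot" number tells which), for a name from the list of things; names that differ only in an ending like _2 or _b are one class to them, and where a whole thing is asked for, a point or a joint stands for the part that bears it (a point fixed in the world has none). Each returns a list of dicts, best first, with "confidence" (0 to 1); they miss things now and then, are a little off and sometimes report something else, mostly with a low value. They report only what shows in the picture. A call takes as long as a camera call. They do not tell look-alikes from the thing itself.
- arm.trace(picture, target): "region" (400x640 bool, what is visible of it) and "rect" ([left, top, right, bottom] in pixels, round what is visible of it).
The state is a dict: "time_s": time; "joint_positions": joint angles; "qd": joint speeds; "effort": joint torques, N m; "tool_pos": TCP position; "orientation": TCP orientation; "ft_force": force on the tool from outside, world axes, zero at the start; "moment": the same for the moment, N m; "width": finger opening in mm.
Only numpy, scipy, OpenCV 4.12 (cv2) and the standard library are available. Lean on these libraries where they do the work, as an engineer would, in place of code of your own. Each camera call takes 0.05 s, during which the arm holds its last target. There are 200 camera calls.

## Working session

There is one attempt and no reset: what is moved stays moved. The work goes in short steps, Python scripts to look and compute and a tool call to move; the robot and the scene stay as the last step left them, time stands still between calls to the robot, and variables do not carry over. Pictures are saved under pics/ and viewed, about 8 in all and at most 12, crops included, and the job is handed in when it is done.

Besides the shell and the picture viewer there is one more tool, called after "Emit:" by a JSON object that holds its "method" and its "body", one argument or row to a line. apply_moves: Moves the arm, as the interface text tells. Its arguments: {"type":"object","properties":{"slide":{"type":"array"},"rotation":{"type":"array"},"fingers":{"type":"array"},"squeeze":{"type":"number"}},"required":["slide","rotation","fingers"]}

```bash
mkdir -p pics
cat > h.py <<'E'
import numpy as np, cv2
from bench import arm
from scipy.spatial.transform import Rotation as Rn
def K(p):
    f=200/np.tan(np.radians(p["fovy"])/2); return np.array([[f,0,p["cx"]],[0,f,p["cy"]],[0,0,1]])
def pose(p,st=None):
    if "R" in p: return np.array(p["R"]),np.array(p["t"])
    T=np.eye(4);T[:3,:3]=Rn.from_quat(st["orientation"]).as_matrix();T[:3,3]=st["tool_pos"]
    M=np.linalg.inv(T@np.array(p["tool_from_camera"]));return M[:3,:3],M[:3,3]
def ray(p,uv,st=None):
    R,t=pose(p,st);n=cv2.undistortPoints(np.array([[uv]],float),K(p),np.array(p["distortion"]))[0,0]
    d=R.T@np.array([n[0],n[1],1]);return -R.T@t,d/np.linalg.norm(d)
def atz(p,uv,z,st=None):
    o,d=ray(p,uv,st);return o+d*(z-o[2])/d[2]
def proj(p,X,st=None):
    R,t=pose(p,st);return cv2.projectPoints(np.array(X,float).reshape(-1,1,3),cv2.Rodrigues(R)[0],t,K(p),np.array(p["distortion"]))[0][:,0]
def tri(rs):
    A=0;b=0
    for o,d in rs:
        P=np.eye(3)-np.outer(d,d);A=A+P;b=b+P@o
    return np.linalg.solve(A,b)
def save(p,n,crop=None,s=1):
    im=p["pixels"][:,:,::-1]
    if crop: l,t,r,b=crop; im=im[t:b,l:r]
    cv2.imwrite("pics/"+n,cv2.resize(im,None,fx=s,fy=s,interpolation=cv2.INTER_CUBIC))
E
python3 - <<'E'
from h import *
ims=[]
for n in["side","top"]:
    p=arm.capture(n);ims.append(p)
    for t in["drain_grip","cover_collar","wash_can","drip_pan","drill_chuck","chuck_key","flange_bush","oil_bottle"]:
        for r in arm.trace(p,t)[:3]:
            ys,xs=np.nonzero(r["region"]);print(n,t,round(r["confidence"],2),np.round(r["rect"]),round(xs.mean()),round(ys.mean()),np.round(atz(p,(xs.mean(),ys.mean()),50)))
    save(p,n+".png",None,1.25)
    o,d=ray(p,(320,200));print(n,o,d)
print(arm.get_state())
E
```

```text
side drain_grip 0.75 [313. 276. 324. 303.] 318 288 [501. 225.  50.]
side drain_grip 0.38 [345. 162. 395. 212.] 367 185 [ 530. -226.   50.]
side cover_collar 0.64 [290. 285. 347. 333.] 318 310 [478. 283.  50.]
side cover_collar 0.45 [347. 162. 398. 209.] 367 186 [ 530. -224.   50.]
side cover_collar 0.17 [315. 276. 326. 303.] 318 288 [501. 226.  50.]
side wash_can 0.96 [274. 158. 319. 205.] 294 181 [ 737. -170.   50.]
side wash_can 0.61 [343. 164. 396. 214.] 367 185 [ 528. -226.   50.]
side drip_pan 0.98 [252. 275. 367. 361.] 312 320 [479. 312.  50.]
side drill_chuck 0.7 [228. 345. 262. 389.] 246 369 [540. 455.  50.]
side chuck_key 0.77 [256. 210. 303. 240.] 282 226 [667.  52.  50.]
side flange_bush 0.56 [337. 231. 363. 259.] 349 246 [487.  67.  50.]
side oil_bottle 0.58 [384. 132. 402. 169.] 391 154 [ 515. -458.   50.]
side [261.40773452 836.04552073 656.76824946] [ 0.31030404 -0.79706688 -0.5180693 ]
top drain_grip 0.54 [228. 242. 234. 248.] 230 247 [490. 257.  50.]
top drain_grip 0.27 [213. 228. 254. 268.] 233 247 [489. 248.  50.]
top cover_collar 0.82 [215. 226. 254. 271.] 233 248
[... 588 characters left out ...]

{'time_s': 0.9, 'joint_positions': array([ 1.17438996,  0.33218966, -0.06470712,  1.46009188,  0.02162102,
        1.34989443, -0.08851875]), 'qd': array([-0.00030161, -0.0010254 ,  0.00061604,  0.00068781, -0.00085054,
        0.00042592,  0.00113319]), 'effort': array([ 6.99705670e-04, -6.25226068e+01,  4.93239029e-02, -3.91831470e+01,
        1.63913128e-02,  1.68533181e-03, -2.39409098e-05]), 'tool_pos': array([ 228.25068126, -581.85964506,  231.34788859]), 'orientation': array([9.82584789e-01, 1.85814773e-01, 1.16729222e-05, 5.48491495e-05]), 'ft_force': array([ 0.24355519, -0.76094872,  0.02095807]), 'moment': array([ 0.00334139, -0.01498552, -0.00602594]), 'width': 85.38596665275728}
```

View both.

```bash
python3 -c "
import cv2,numpy as np
a=cv2.imread('pics/side.png');b=cv2.imread('pics/top.png')
a=cv2.resize(a,(640,400))[100:400,150:450];b=cv2.resize(b,(640,400))[100:300,140:500]
cv2.imwrite('pics/s1.png',cv2.resize(a,None,fx=2,fy=2));cv2.imwrite('pics/t1.png',cv2.resize(b,None,fx=2.2,fy=2.2))"
```

```text
(no output)
```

View pics/s1.png

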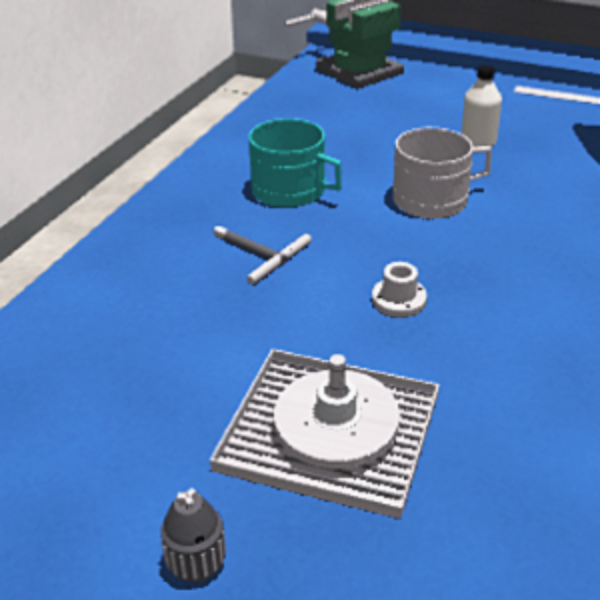

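View pics/t1.png

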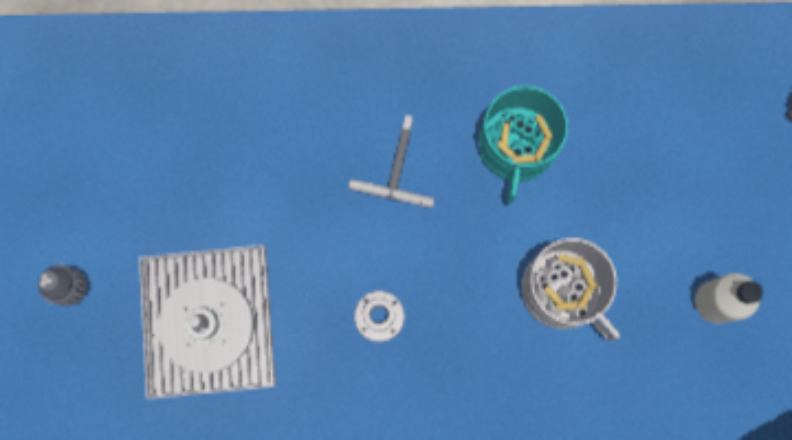

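The cans in view are a turquoise one at side (294,181), not meant, and a grey steel one at side (367,185) / top (399,230), which is the wash_can. There is only one lid stack, on the pan at side (318,300), with its stem top at about (319,279).

Run:
```python
from h import *
p=arm.capture("side");q=arm.capture("top")
print("stem side z99",atz(p,(319,279),99),"side z97"); print(atz(p,(318,288),84))
print("stem top z99",atz(q,(140+195/2.2,100+321/2.2),99), "cover top z29",atz(q,(140+204/2.2,100+325/2.2),29))
print("can rim top z90",atz(q,(140+569/2.2,100+282/2.2),90))
print("can rim side z90",atz(p,(150+433/2,100+146/2),90))
# handle
print("handle",atz(q,(140+612/2.2,100+334/2.2),70))
```

```text
stem side z99 [489.37899072 251.67523181  99.        ] side z97
[487.74088852 260.72474876  84.        ]
stem top z99 [488.97522985 249.82421884  99.        ] cover top z29 [488.97080995 253.52307916  29.        ]
can rim top z90 [ 531.17762612 -222.96515523   90.        ]
can rim side z90 [ 533.16528018 -223.62199742   90.        ]
handle [ 465.56702171 -278.6362736    70.        ]
```

Emit:
{"method": "apply_moves", "body": {
  "slide": [
    [2, 5, 2],
    [2, 5, 2],
    [2, 5, 2],
    [3, 5, 0],
    [3, 5, 0]
  ],
  "rotation": [
    [0, 0, 0],
    [0, 0, 0],
    [0, 0, 0],
    [0, 0, 0],
    [0, 0, 0]
  ],
  "fingers": [8.5, 8.5, 8.5, 8.5, 8.5]
}}

```text
time_s: 1.62
tool_pos: [347.7, -327.4, 292.2]
orientation: [0.983, 0.182, -0.0, 0.0]
ft_force: [1.2, -1.1, 0.1]
width: 85.1
```

Emit:
{"method": "apply_moves", "body": {
  "slide": [
    [4, 2, 0],
    [5, 3, 0],
    [5, 3, 0],
    [3, 2, 0],
    [0, 0, 0]
  ],
  "rotation": [
    [0, 0, 0],
    [0, 0, 0],
    [0, 0, 0],
    [0, 0, 0],
    [0, 0, 0]
  ],
  "fingers": [8.5, 8.5, 8.5, 8.5, 8.5]
}}

```text
time_s: 2.25
tool_pos: [524.4, -218.9, 293.9]
orientation: [0.983, 0.185, 0.001, 0.001]
ft_force: [-1.0, -0.6, 0.3]
width: 85.1
```

Run:
```python
from h import *
st=arm.get_state();p=arm.capture("wrist");save(p,"w1.png")
print(st["tool_pos"],np.round(p["tool_from_camera"],3))
for r in arm.trace(p,"wash_can")[:2]: print(r["confidence"],r["rect"])
a=np.linspace(0,2*np.pi,60)
for c in[(532,-223)]:
    print(proj(p,[[c[0],c[1],90]],st))
np.save("w1.npy",{"p":p,"st":st},allow_pickle=True)
```

```text
[ 524.40182055 -218.87142748  293.8932669 ] [[  -0.      -0.952   -0.305   77.246]
 [   1.      -0.      -0.       0.774]
 [  -0.      -0.305    0.952 -141.832]
 [   0.       0.       0.       1.   ]]
0.83 [285.9, 108.2, 388.2, 235.4]
0.6 [315.1, 0.0, 398.6, 38.8]
[[331.94322726 165.75850112]]
```

View pics/w1.png

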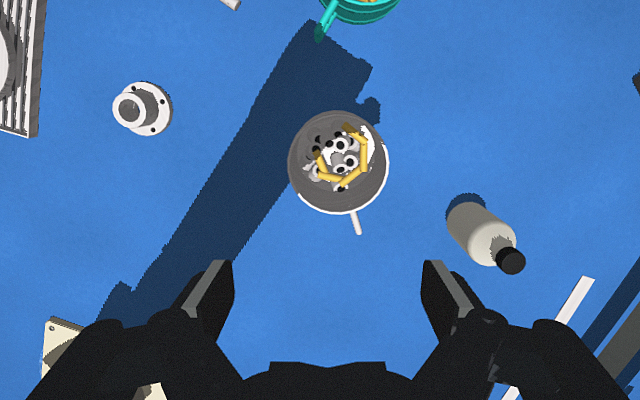

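```bash
cat >> h.py <<'E'
def fitcan(p,st,c0,reg):
    from scipy.optimize import minimize
    reg=cv2.morphologyEx(reg.astype(np.uint8),cv2.MORPH_OPEN,np.ones((17,17)))  # drops the handle
    a=np.linspace(0,2*np.pi,72)
    S=4
    regb=cv2.resize(reg,None,fx=S,fy=S,interpolation=cv2.INTER_LINEAR)
    def mask(c):
        P=np.vstack([np.c_[c[0]+55*np.cos(a),c[1]+55*np.sin(a),0*a+z] for z in(0,90)])
        m=np.zeros(regb.shape,np.uint8);h=cv2.convexHull(((proj(p,P,st)+.5)*S-.5).astype(np.float32))
        cv2.fillConvexPoly(m,np.round(h).astype(np.int32),1);return m
    f=lambda c:float((mask(c)!=regb).sum())/S/S
    r=minimize(f,c0,method="Nelder-Mead",options=dict(initial_simplex=[c0,[c0[0]+8,c0[1]],[c0[0],c0[1]+8]],xatol=.1))
    return r.x,r.fun,reg.sum()
E
python3 - <<'E'
from h import *
d=np.load("w1.npy",allow_pickle=True).item();st=d["st"]
p=arm.capture("wrist");r=arm.trace(p,"wash_can")[0];print(fitcan(p,st,[532,-223],r["region"]))
for n in["top","side"]:
    p=arm.capture(n);rs=arm.trace(p,"wash_can")
    for r in rs:print(n,r["rect"],fitcan(p,None,[532,-223],r["region"]) if (r["rect"][0]>342 if n=="side" else r["rect"][0]>375) else "")
E
```

```text
(array([-110.25  , -125.8125]), np.float64(1117.875), np.uint64(1122))
top [360.5, 141.4, 398.8, 192.0] 
top [377.2, 210.9, 419.8, 253.4] (array([460.07930467,   9.23590913]), np.float64(1260.75), np.uint64(0))
side [274.5, 156.9, 320.2, 205.3] 
side [344.4, 164.7, 394.4, 209.3] (array([ 536.03755188, -236.22167206]), np.float64(123.125), np.uint64(1486))
```

Emit:
{"method": "apply_moves", "body": {
  "slide": [
    [0, 6, 0],
    [0, 6, 0],
    [0, 6, 0],
    [0, 6, 0],
    [0, 6, 0]
  ],
  "rotation": [
    [0, 0, 0],
    [0, 0, 0],
    [0, 0, 0],
    [0, 0, 0],
    [0, 0, 0]
  ],
  "fingers": [5, 5, 5, 5, 5]
}}

```text
time_s: 3.28
tool_pos: [519.5, 77.6, 295.0]
orientation: [0.985, 0.174, 0.002, 0.004]
ft_force: [1.7, -0.3, -0.4]
width: 50.1
```

Emit:
{"method": "apply_moves", "body": {
  "slide": [
    [0, 5, 0],
    [-1, 4, 0],
    [-1, 4, 0],
    [-1, 3, 0],
    [0, 0, 0]
  ],
  "rotation": [
    [0, 0, 0],
    [0, 0, 0],
    [0, 0, 0],
    [0, 0, 0],
    [0, 0, 0]
  ],
  "fingers": [5, 5, 5, 5, 5]
}}

```text
time_s: 3.9
tool_pos: [486.5, 245.9, 296.1]
orientation: [0.984, 0.176, 0.003, 0.004]
ft_force: [0.6, -0.5, 0.2]
width: 50.2
```

Run:
```python
from h import *
st=arm.get_state();p=arm.capture("wrist");save(p,"w2.png")
print(st["time_s"],st["tool_pos"],st["joint_positions"])
for t in["drain_grip","cover_collar"]:
    for r in arm.trace(p,t)[:2]: print(t,r["confidence"],r["rect"])
for z,R in((99,8),(59,20),(29,63.5)):
    print(z,proj(p,[[489,251,z],[489+R,251,z],[489-R,251,z],[489,251+R,z],[489,251-R,z]],st).round(1).tolist())
np.save("w2.npy",{"p":p,"st":st},allow_pickle=True)
```

```text
3.9 [486.51296414 245.8517399  296.140112  ] [ 0.1250856   0.20078864 -0.78232405  1.54154636  0.151817    1.4560615
 -1.8809024 ]
drain_grip 0.88 [310.6, 149.0, 330.9, 172.8]
cover_collar 0.72 [271.6, 107.9, 370.1, 205.8]
cover_collar 0.63 [148.3, 29.9, 207.0, 83.0]
99 [[321.0, 168.9], [323.6, 161.9], [318.4, 175.9], [313.8, 166.3], [328.1, 171.5]]
59 [[321.3, 161.8], [327.2, 145.7], [315.5, 177.4], [305.1, 155.9], [337.3, 167.6]]
29 [[321.5, 157.2], [339.5, 108.3], [304.9, 202.4], [273.2, 139.8], [368.2, 174.3]]
```

View pics/w2.png

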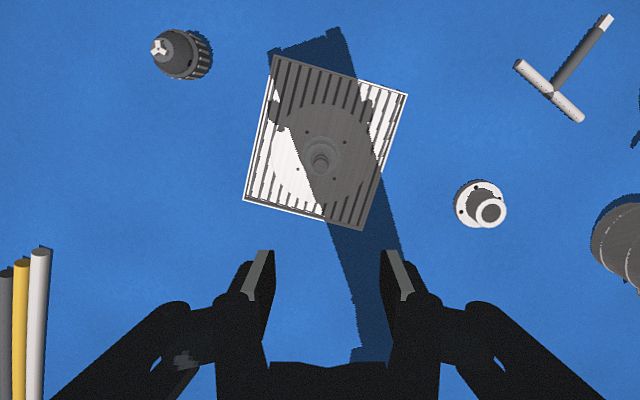

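Run:
```python
from h import *
def grey(p,crop):
    im=p["pixels"].astype(int);m=((im[:,:,2]-im[:,:,0])<0.35*im.max(2)).astype(np.uint8)
    k=np.zeros_like(m);l,t,r,b=crop;k[t:b,l:r]=m[t:b,l:r]
    cs,_=cv2.findContours(k,cv2.RETR_EXTERNAL,cv2.CHAIN_APPROX_NONE);o=np.zeros_like(m)
    cv2.drawContours(o,[max(cs,key=cv2.contourArea)],-1,1,-1);return o
import h
w=np.load("w1.npy",allow_pickle=True).item()
q=arm.capture("top");s=arm.capture("side")
for n,p,st,c in(("wrist",w["p"],w["st"],(270,95,410,250)),("top",q,None,(370,200,430,265)),("side",s,None,(335,155,400,220))):
    g=grey(p,c)
    print(n,fitcan(p,st,[532,-223],g) if n=="wrist" else [0])
    g2=cv2.morphologyEx(g,cv2.MORPH_OPEN,cv2.getStructuringElement(cv2.MORPH_ELLIPSE,(15,15)))
    import types
    f=cv2.morphologyEx; cv2.morphologyEx=lambda r,*a:r
    print(n,fitcan(p,st,[532,-223],g2)); cv2.morphologyEx=f
# lids in wrist 2
w=np.load("w2.npy",allow_pickle=True).item();p=w["p"]
im=p["pixels"][90:230,240:410,::-1];cv2.imwrite("pics/w2c.png",cv2.resize(np.clip(im*1.8,0,255).astype(np.uint8),None,fx=4,fy=4,interpolation=cv2.INTER_CUBIC))
```

```text
wrist (array([ 534.044794  , -228.75068808]), np.float64(147.75), np.uint64(8308))
wrist (array([ 534.11001787, -228.72127922]), np.float64(119.625), np.uint64(8344))
top [0]
top (array([ 534.07367849, -228.41773725]), np.float64(44.6875), np.uint64(1405))
side [0]
side (array([ 533.8283447 , -232.95762354]), np.float64(440.5), np.uint64(1979))
```

View pics/w2c.png

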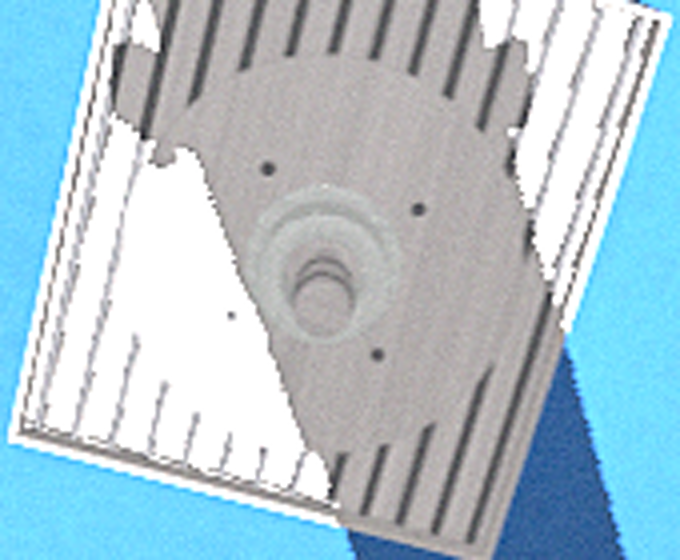

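Run:
```python
from h import *
w=np.load("w2.npy",allow_pickle=True).item();p,st=w["p"],w["st"]
print("stem",atz(p,(240+323/4,90+304/4),99,st),"collar top outer",atz(p,(240+325/4,90+265/4),59,st))
R=Rn.from_quat(arm.get_state()["orientation"]).as_matrix();print(R[:,2],R[:,0], "corr rotvec",np.cross(R[:,2],[0,0,-1]))
```

```text
stem [491.86936594 252.2669085   99.        ] collar top outer [495.08239771 253.22915653  59.        ]
[ 0.00734901 -0.00790609 -0.99994174] [0.94008765 0.34090682 0.00421372] corr rotvec [0.00790609 0.00734901 0.        ]
```

Emit:
{"method": "apply_moves", "body": {
  "slide": [
    [0.3, 0.4, -4],
    [0.2, 0.2, -5],
    [0, 0, -5],
    [0, 0, -4],
    [0, 0, 0]
  ],
  "rotation": [
    [0.008, 0.007, 0],
    [0, 0, 0],
    [0, 0, 0],
    [0, 0, 0],
    [0, 0, 0]
  ],
  "fingers": [5, 5, 5, 5, 5]
}}

```text
time_s: 4.78
tool_pos: [496.4, 242.2, 111.9]
orientation: [0.986, 0.168, 0.002, 0.001]
ft_force: [-0.1, 1.4, 0.0]
width: 49.4
```

Run:
```python
from h import *
st=arm.get_state();p=arm.capture("wrist");save(p,"w3.png")
R=Rn.from_quat(st["orientation"]).as_matrix()
print(st["time_s"],st["tool_pos"],R[:,2])
print(proj(p,[[491,252,99],[491,252,59],st["tool_pos"],st["tool_pos"]+20*R[:,2]],st))
np.save("w3.npy",{"p":p,"st":st},allow_pickle=True)
```

```text
4.775 [496.43604851 242.17269377 111.89618098] [ 3.33015003e-03 -5.43202676e-04 -9.99994307e-01]
[[304.37904497 254.13271493]
 [308.38420027 225.44039297]
 [325.47275505 262.83788179]
 [325.64475475 244.91296794]]
```

View pics/w3.png

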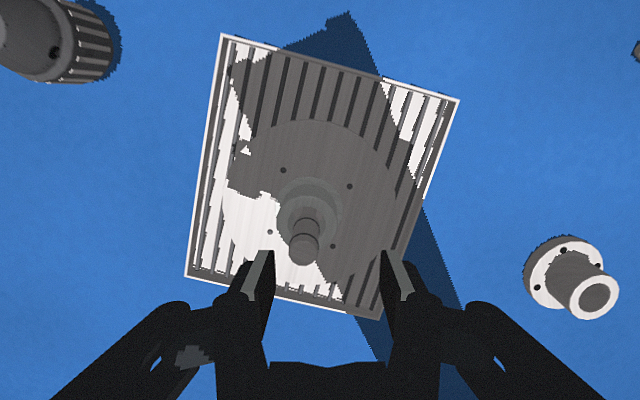

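Wrist view: the stem top is at (303,252), within 2 px of the prediction. The tool drifted about 10 mm sideways, so I'm correcting that before going down.

Emit:
{"method": "apply_moves", "body": {
  "slide": [
    [-0.4, 1.0, 0],
    [0, 0, 0]
  ],
  "rotation": [
    [0, 0.003, 0],
    [0, 0, 0]
  ],
  "fingers": [5, 5]
}}

```text
time_s: 5.08
tool_pos: [495.2, 254.4, 117.7]
orientation: [0.986, 0.168, 0.004, -0.001]
ft_force: [-0.2, 0.3, -0.4]
width: 50.0
```

Emit:
{"method": "apply_moves", "body": {
  "slide": [
    [0, 0.1, -1.5],
    [0, 0, 0]
  ],
  "rotation": [
    [0, 0, 0],
    [0, 0, 0]
  ],
  "fingers": [5, 5]
}}

```text
time_s: 5.32
tool_pos: [496.0, 255.8, 103.2]
orientation: [0.986, 0.168, 0.005, -0.001]
ft_force: [-0.1, -0.2, -0.5]
width: 50.0
```

Emit:
{"method": "apply_moves", "body": {
  "slide": [
    [-0.4, -0.25, -1.5],
    [0, 0, -1.5],
    [0, 0, 0]
  ],
  "rotation": [
    [0, 0.003, 0],
    [0, 0, 0],
    [0, 0, 0]
  ],
  "fingers": [5, 5, 5]
}}

```text
time_s: 5.7
tool_pos: [491.3, 252.6, 70.5]
orientation: [0.986, 0.168, 0.003, -0.001]
ft_force: [-0.2, 0.4, 0.8]
width: 49.9
```

Run:
```python
from h import *
st=arm.get_state();R=Rn.from_quat(st["orientation"]).as_matrix();print(st["tool_pos"],R[:,2],st["ft_force"])
```

```text
[491.2786166  252.62641343  70.45495218] [ 0.00586256  0.00261562 -0.99997939] [-0.17509736  0.38324522  0.75808417]
```

Emit:
{"method": "apply_moves", "body": {
  "slide": [
    [0.05, 0, -0.5],
    [0, 0, 0],
    [0, 0, 0]
  ],
  "rotation": [
    [-0.003, 0.006, 0],
    [0, 0, 0],
    [0, 0, 0]
  ],
  "fingers": [5, 2.5, 2.5],
  "squeeze": 60
}}

```text
time_s: 6.08
tool_pos: [492.2, 252.9, 65.4]
orientation: [0.986, 0.168, -0.0, 0.0]
ft_force: [-0.3, 0.0, -0.0]
width: 24.6
```

Emit:
{"method": "apply_moves", "body": {
  "slide": [
    [0, 0, 0],
    [0, 0, 0],
    [0, 0, 0],
    [0, 0, 0]
  ],
  "rotation": [
    [0, 0, 0],
    [0, 0, 0],
    [0, 0, 0],
    [0, 0, 0]
  ],
  "fingers": [1.2, 1.2, 1.2, 1.2],
  "squeeze": 60
}}

```text
time_s: 6.58
tool_pos: [491.9, 253.0, 65.4]
orientation: [0.986, 0.168, -0.0, 0.0]
ft_force: [0.4, 0.9, -1.4]
width: 14.3
```

Run:
```python
from h import *
st=arm.get_state();R=Rn.from_quat(st["orientation"]).as_matrix();print(st["tool_pos"],R[:,2],R[:,1],st["ft_force"],st["moment"],st["width"])
```

```text
[491.91026286 253.02620338  65.36482087] [-3.03827915e-04 -6.40461736e-05 -9.99999952e-01] [ 3.30755161e-01 -9.43716600e-01 -4.00512157e-05] [ 0.38597693  0.90230352 -1.44438732] [ 0.11925073 -0.10428693 -0.00782324] 14.308109775565374
```

Emit:
{"method": "apply_moves", "body": {
  "slide": [
    [0, 0, 1],
    [0, 0, 1.5],
    [0, 0, 2],
    [0, 0, 0]
  ],
  "rotation": [
    [0, 0, 0],
    [0, 0, 0],
    [0, 0, 0],
    [0, 0, 0]
  ],
  "fingers": [1.2, 1.2, 1.2, 1.2]
}}

```text
time_s: 7.08
tool_pos: [491.6, 252.6, 113.4]
orientation: [0.986, 0.168, -0.0, 0.0]
ft_force: [-0.1, -0.5, -5.0]
width: 14.4
```

Emit:
{"method": "apply_moves", "body": {
  "slide": [
    [0, 0, 4],
    [0, 0, 5],
    [0, 0, 4],
    [0, -1, 1],
    [0, 0, 0]
  ],
  "rotation": [
    [0, 0, 0],
    [0, 0, 0],
    [0, 0, 0],
    [0, 0, 0],
    [0, 0, 0]
  ],
  "fingers": [1.2, 1.2, 1.2, 1.2, 1.2]
}}

```text
time_s: 7.7
tool_pos: [489.6, 239.8, 253.6]
orientation: [0.986, 0.167, -0.003, 0.001]
ft_force: [0.4, -1.2, -5.2]
width: 14.4
```

Emit:
{"method": "apply_moves", "body": {
  "slide": [
    [0, -3, 0],
    [-0.5, -4.5, 0],
    [-0.5, -5, 0],
    [-0.5, -5, 0],
    [-0.5, -5, 0]
  ],
  "rotation": [
    [0, 0, 0],
    [0, 0, 0],
    [0, 0, 0],
    [0, 0, 0],
    [0, 0, 0]
  ],
  "fingers": [1.2, 1.2, 1.2, 1.2, 1.2]
}}

```text
time_s: 8.32
tool_pos: [463.7, 10.4, 242.5]
orientation: [0.985, 0.17, -0.01, -0.0]
ft_force: [2.4, -0.3, -5.5]
width: 14.2
```

Emit:
{"method": "apply_moves", "body": {
  "slide": [
    [-0.5, -5, 0],
    [-0.5, -5, 0],
    [-0.5, -5, 0],
    [-0.5, -4, 0],
    [-0.5, -2, 0]
  ],
  "rotation": [
    [0, 0, 0],
    [0, 0, 0],
    [0, 0, 0],
    [0, 0, 0],
    [0, 0, 0]
  ],
  "fingers": [1.2, 1.2, 1.2, 1.2, 1.2]
}}

```text
time_s: 8.95
tool_pos: [430.9, -209.4, 231.0]
orientation: [0.986, 0.167, -0.016, -0.003]
ft_force: [-0.2, -0.0, -4.4]
width: 14.4
```

Emit:
{"method": "apply_moves", "body": {
  "slide": [
    [0, 0, 0],
    [0, 0, 0]
  ],
  "rotation": [
    [0, 0, 0],
    [0, 0, 0]
  ],
  "fingers": [1.2, 1.2]
}}

```text
time_s: 9.2
tool_pos: [428.9, -210.1, 227.2]
orientation: [0.986, 0.166, -0.019, -0.005]
ft_force: [-0.4, 0.6, -5.0]
width: 14.3
```

Run:
```python
from h import *
st=arm.get_state();p=arm.capture("wrist");save(p,"w4.png",None,1.25)
R=Rn.from_quat(st["orientation"]).as_matrix()
print(st["time_s"],st["tool_pos"],R[:,2],st["joint_positions"])
print(proj(p,[[534,-228.5,90],[534,-228.5,0]],st))
np.save("w4.npy",{"p":p,"st":st},allow_pickle=True)
```

```text
9.2 [ 428.87595424 -210.09507268  227.24547411] [-0.03842882  0.00328006 -0.99925596] [ 0.71995818  0.0585726  -0.37882498  1.79642825  0.03237205  1.32819145
 -0.90497279]
[[394.51434351  68.41608248]
 [379.15279938  71.95152346]]
```

View pics/w4.png

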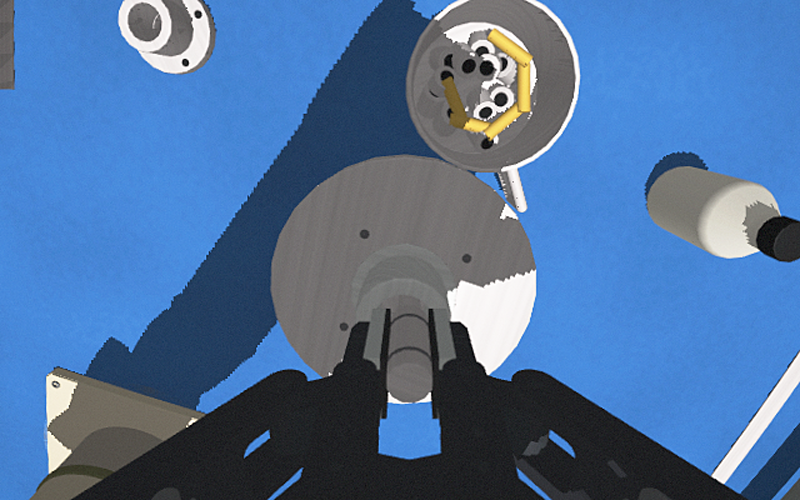

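Run:
```python
from h import *
w=np.load("w4.npy",allow_pickle=True).item();p,st=w["p"],w["st"]
R=Rn.from_quat(st["orientation"]).as_matrix();t=st["tool_pos"]
def attool(uv,z):
    o,d=ray(p,uv,st);o=R.T@(o-t);d=R.T@d;return o+d*(z-o[2])/d[2]
print(attool((410/1.25,378/1.25),-33.6))
# cover ellipse prediction with lid centred in tool at (dx,0)
a=np.linspace(0,2*np.pi,200)
for dx in(-3,0,3):
    P=np.c_[dx+63.5*np.cos(a),63.5*np.sin(a),0*a+36.4]@R.T+t;q=proj(p,P,st)*1.25
    print(dx,q.min(0),q.max(0))
# rim ellipse
for c in((534,-228.5),(535,-228.5)):
    q=proj(p,np.c_[c[0]+55*np.cos(a),c[1]+55*np.sin(a),0*a+90],st)*1.25;print(c,q.min(0),q.max(0))
w=np.load("w3.npy",allow_pickle=True).item();print(atz(w["p"],(303,251),99,w["st"]))
print("tilt corr",np.cross(R[:,2],[0,0,-1]))
```

```text
[  1.13616423   1.15004835 -33.6       ]
-3 [273.16205905 160.36482702] [541.21457995 407.60133147]
0 [272.50202594 153.20916937] [541.85641155 402.89032915]
3 [271.83903   145.9883084] [542.50116578 398.13109428]
(534, -228.5) [405.77221158 -11.89754892] [580.29059805 172.75148201]
(535, -228.5) [406.28778969 -13.64933973] [580.98011898 171.34161856]
[492.4848712  253.24118019  99.        ]
tilt corr [-0.00328006 -0.03842882 -0.        ]
```

Emit:
{"method": "apply_moves", "body": {
  "slide": [
    [3, -0.5, 0.5],
    [4, -0.7, 0.3],
    [2.5, -0.5, 0],
    [0, 0, 0],
    [0, 0, 0]
  ],
  "rotation": [
    [0, -0.03, 0],
    [-0.003, -0.008, 0],
    [0, 0, 0],
    [0, 0, 0],
    [0, 0, 0]
  ],
  "fingers": [1.2, 1.2, 1.2, 1.2, 1.2]
}}

```text
time_s: 9.88
tool_pos: [526.7, -222.1, 233.4]
orientation: [0.986, 0.169, -0.001, -0.001]
ft_force: [-0.4, -0.1, -5.3]
width: 14.4
```

```bash
cat > s.py <<'E'
from h import *
st=arm.get_state();R=Rn.from_quat(st["orientation"]).as_matrix()
print(st["time_s"],"pos",st["tool_pos"].round(1),"corr",np.cross(R[:,2],[0,0,-1]).round(4),"F",st["ft_force"].round(1),"M",st["moment"].round(2),round(st["width"],1),"v",st["qd"].round(3))
print("to can cm",((np.array([534,-228.5,133.4])-st["tool_pos"])/10).round(2))
E
python3 s.py
```

```text
9.875 pos [ 526.7 -222.1  233.4] corr [-0.002  -0.0018 -0.    ] F [-0.4 -0.1 -5.3] M [-0.01  0.03 -0.03] 14.4 v [-0.008  0.009 -0.005 -0.004 -0.    -0.003 -0.004]
to can cm [  0.73  -0.64 -10.  ]
```

Emit:
{"method": "apply_moves", "body": {
  "slide": [
    [0.7, -0.6, -1.5],
    [0, 0, -2],
    [0, 0, -1.5],
    [0, 0, 0]
  ],
  "rotation": [
    [-0.002, -0.002, 0],
    [0, 0, 0],
    [0, 0, 0],
    [0, 0, 0]
  ],
  "fingers": [1.2, 1.2, 1.2, 1.2]
}}

```text
time_s: 10.38
tool_pos: [532.4, -228.7, 179.6]
orientation: [0.986, 0.169, -0.001, 0.0]
ft_force: [0.0, -0.3, -4.6]
width: 14.7
```

```bash
python3 s.py
```

```text
10.375 pos [ 532.4 -228.7  179.6] corr [ 0.0009 -0.0012  0.    ] F [ 0.  -0.3 -4.6] M [0.02 0.03 0.  ] 14.7 v [ 0.003 -0.01  -0.001 -0.014  0.     0.001 -0.   ]
to can cm [ 0.16  0.02 -4.62]
```

Emit:
{"method": "apply_moves", "body": {
  "slide": [
    [0.15, 0, -1.2],
    [0, 0, -1.0],
    [0, 0, 0]
  ],
  "rotation": [
    [0, 0, 0],
    [0, 0, 0],
    [0, 0, 0]
  ],
  "fingers": [1.2, 1.2, 1.2]
}}

```text
time_s: 10.75
tool_pos: [534.4, -229.0, 156.8]
orientation: [0.986, 0.169, -0.0, 0.001]
ft_force: [-1.1, 0.3, -4.8]
width: 14.4
```

```bash
python3 s.py
python3 - <<'E'
from h import *
p=arm.capture("side");q=arm.capture("top")
a=cv2.resize(p["pixels"][120:230,320:420,::-1],(500,550),interpolation=cv2.INTER_CUBIC);b=cv2.resize(q["pixels"][205:260,365:395+30,::-1],None,fx=4.5,fy=4.5,interpolation=cv2.INTER_CUBIC)
o=np.zeros((550,780,3),np.uint8);o[:,:500]=a;o[:b.shape[0],505:505+b.shape[1]]=b[:,:275];cv2.imwrite("pics/m1.png",o)
E
```

```text
10.75 pos [ 534.4 -229.   156.8] corr [ 0.0015 -0.0001  0.    ] F [-1.1  0.3 -4.8] M [-0.03 -0.02 -0.02] 14.4 v [-0.    -0.006 -0.003 -0.012  0.001 -0.    -0.002]
to can cm [-0.04  0.05 -2.34]
```

View pics/m1.png

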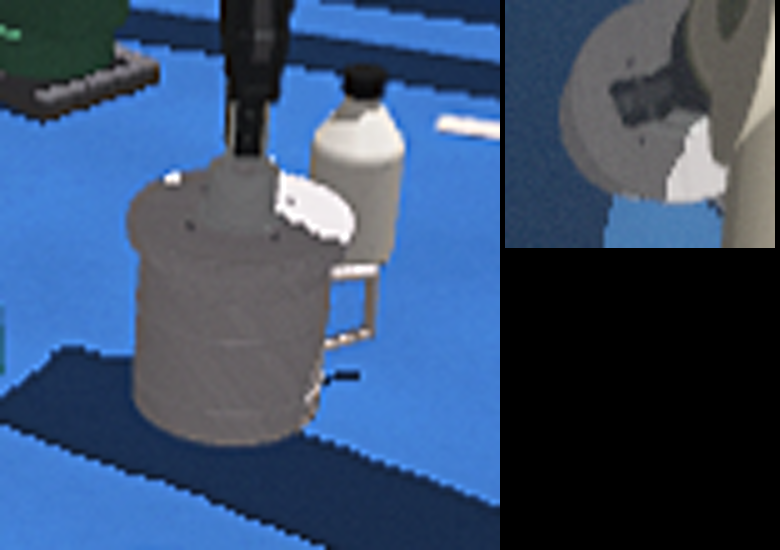

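Run:
```python
from h import *
p=arm.capture("side");a=np.linspace(0,2*np.pi,200)
def b(c,r,zs):
    q=np.vstack([(proj(p,np.c_[c[0]+r*np.cos(a),c[1]+r*np.sin(a),0*a+z])-[320,120]+.5)*5 for z in zs]);return q.min(0).round(1),q.max(0).round(1)
print("cover (134..356 seen 127-356, top ~168)",b((534.4,-229),63.5,(120.4,107.4)))
print("can seen L135/133 R331 bottom 443", b((534,-228.5),55,(85,)),b((534,-228.5),55,(0,)))
g=p["pixels"][120:230,320:420].astype(int);m=(g[:,:,2]-g[:,:,0])<0.35*g.max(2)
for r in(38,42,46,54,58,60,64,68,72,76): xs=np.nonzero(m[r,15:72])[0]+15;print(r,xs.min()*5,xs.max()*5+5)
```

```text
cover (134..356 seen 127-356, top ~168) (array([125.2, 167. ]), array([352.7, 288.8]))
can seen L135/133 R331 bottom 443 (array([139. , 228.1]), array([332.4, 318.1])) (array([133. , 352.5]), array([319.6, 448.8]))
38 135 360
42 125 360
46 130 360
54 140 360
58 135 330
60 135 330
64 135 325
68 135 355
72 135 325
76 135 325
```

Emit:
{"method": "apply_moves", "body": {
  "slide": [
    [0.1, 0.05, -0.5],
    [0, 0, -0.5],
    [0, 0, 0]
  ],
  "rotation": [
    [0.001, 0, 0],
    [0, 0, 0],
    [0, 0, 0]
  ],
  "fingers": [1.2, 1.2, 1.2]
}}

```text
time_s: 11.28
tool_pos: [536.4, -228.7, 148.0]
orientation: [0.986, 0.169, 0.001, 0.001]
ft_force: [-0.7, 0.4, -5.3]
width: 14.6
```

```bash
python3 s.py
```

```text
11.275 pos [ 536.4 -228.7  148. ] corr [0.0016 0.0026 0.    ] F [-0.7  0.4 -5.3] M [0.03 0.02 0.  ] 14.6 v [ 0.    -0.003 -0.    -0.007 -0.001  0.001 -0.001]
to can cm [-0.24  0.02 -1.46]
```

Emit:
{"method": "apply_moves", "body": {
  "slide": [
    [-0.12, 0, -0.3],
    [0, 0, -0.3],
    [0, 0, 0]
  ],
  "rotation": [
    [0.002, 0.003, 0],
    [0, 0, 0],
    [0, 0, 0]
  ],
  "fingers": [1.2, 1.2, 1.2]
}}

```text
time_s: 11.65
tool_pos: [535.1, -228.8, 141.6]
orientation: [0.986, 0.169, -0.0, -0.0]
ft_force: [-0.2, -0.9, -5.4]
width: 14.4
```

```bash
python3 s.py
```

```text
11.65 pos [ 535.1 -228.8  141.6] corr [-0.0004 -0.0006 -0.    ] F [-0.2 -0.9 -5.4] M [-0.02  0.01 -0.03] 14.4 v [ 0.001 -0.002  0.001 -0.005 -0.001  0.    -0.   ]
to can cm [-0.11  0.03 -0.82]
```

Emit:
{"method": "apply_moves", "body": {
  "slide": [
    [0, 0, -0.25],
    [0, 0, -0.15],
    [0, 0, 0]
  ],
  "rotation": [
    [0, 0, 0],
    [0, 0, 0],
    [0, 0, 0]
  ],
  "fingers": [1.2, 1.2, 1.2]
}}

```text
time_s: 12.02
tool_pos: [535.2, -228.8, 137.4]
orientation: [0.986, 0.169, -0.0, -0.0]
ft_force: [-0.2, -1.6, -4.7]
width: 14.7
```

```bash
python3 s.py
```

```text
12.025 pos [ 535.2 -228.8  137.4] corr [-0.0004 -0.0004 -0.    ] F [-0.2 -1.6 -4.7] M [-0.01  0.05  0.01] 14.7 v [-0.002  0.     0.    -0.001  0.002 -0.002  0.   ]
to can cm [-0.12  0.03 -0.4 ]
```

Emit:
{"method": "apply_moves", "body": {
  "slide": [
    [0, 0, -0.2],
    [0, 0, -0.1],
    [0, 0, 0]
  ],
  "rotation": [
    [0, 0, 0],
    [0, 0, 0],
    [0, 0, 0]
  ],
  "fingers": [1.2, 1.2, 1.2]
}}

```text
time_s: 12.4
tool_pos: [535.2, -228.8, 134.3]
orientation: [0.986, 0.169, -0.0, -0.0]
ft_force: [0.1, -0.2, -4.5]
width: 14.1
```

```bash
python3 s.py
```

```text
12.4 pos [ 535.2 -228.8  134.3] corr [-0.0004 -0.0003 -0.    ] F [ 0.1 -0.2 -4.5] M [-0.    0.01  0.06] 14.1 v [-0.     0.001 -0.    -0.001  0.     0.    -0.   ]
to can cm [-0.12  0.03 -0.09]
```

Emit:
{"method": "apply_moves", "body": {
  "slide": [
    [0, 0, -0.1],
    [0, 0, 0]
  ],
  "rotation": [
    [0, 0, 0],
    [0, 0, 0]
  ],
  "fingers": [1.2, 1.2]
}}

```text
time_s: 12.65
tool_pos: [535.3, -228.8, 133.5]
orientation: [0.986, 0.169, 0.0, -0.0]
ft_force: [-0.6, -0.1, -3.3]
width: 14.1
```

Emit:
{"method": "apply_moves", "body": {
  "slide": [
    [0, 0, -0.1],
    [0, 0, 0]
  ],
  "rotation": [
    [0, 0, 0],
    [0, 0, 0]
  ],
  "fingers": [1.2, 1.2]
}}

```text
time_s: 12.9
tool_pos: [535.5, -228.8, 133.4]
orientation: [0.986, 0.169, 0.0, 0.0]
ft_force: [0.2, 0.1, -5.2]
width: 14.4
```

```bash
python3 s.py
```

```text
12.9 pos [ 535.5 -228.8  133.4] corr [0.0003 0.0005 0.    ] F [ 0.2  0.1 -5.2] M [-0.    0.04  0.01] 14.4 v [-0.    -0.002  0.001  0.001  0.     0.004  0.003]
to can cm [-0.15  0.03 -0.  ]
```

Emit:
{"method": "apply_moves", "body": {
  "slide": [
    [0, 0, -0.1],
    [0, 0, 0]
  ],
  "rotation": [
    [0, 0, 0],
    [0, 0, 0]
  ],
  "fingers": [1.2, 1.2]
}}

```text
time_s: 13.15
tool_pos: [535.6, -228.8, 133.4]
orientation: [0.986, 0.169, 0.0, 0.0]
ft_force: [0.1, 0.1, -4.8]
width: 14.4
```

Emit:
{"method": "apply_moves", "body": {
  "slide": [
    [0, 0, -0.1],
    [0, 0, 0]
  ],
  "rotation": [
    [0, 0, 0],
    [0, 0, 0]
  ],
  "fingers": [1.2, 1.2]
}}

```text
time_s: 13.4
tool_pos: [535.7, -228.8, 133.3]
orientation: [0.986, 0.169, 0.0, 0.001]
ft_force: [-1.2, 1.1, -3.4]
width: 14.5
```

Emit:
{"method": "apply_moves", "body": {
  "slide": [
    [-0.05, 0, -0.2],
    [0, 0, -0.1]
  ],
  "rotation": [
    [0, 0, 0],
    [0, 0, 0]
  ],
  "fingers": [1.2, 1.2]
}}

```text
time_s: 13.65
tool_pos: [535.8, -228.9, 133.3]
orientation: [0.986, 0.169, 0.001, 0.001]
ft_force: [-7.0, 1.6, 8.8]
width: 14.6
```

```bash
python3 s.py
```

```text
13.65 pos [ 535.8 -228.9  133.3] corr [0.0022 0.0029 0.    ] F [-7.   1.6  8.8] M [0.61 1.63 0.02] 14.6 v [-0.003  0.     0.     0.001  0.002 -0.001 -0.005]
to can cm [-0.18  0.04  0.01]
```

Emit:
{"method": "apply_moves", "body": {
  "slide": [
    [-0.02, 0, 0.1],
    [0, 0, 0]
  ],
  "rotation": [
    [0.001, 0.001, 0],
    [0, 0, 0]
  ],
  "fingers": [1.2, 1.2]
}}

```text
time_s: 13.9
tool_pos: [535.6, -229.0, 133.5]
orientation: [0.986, 0.169, 0.001, 0.001]
ft_force: [0.0, 0.2, -4.6]
width: 14.2
```

```bash
python3 s.py
```

```text
13.9 pos [ 535.6 -229.   133.5] corr [0.001  0.0019 0.    ] F [ 0.   0.2 -4.6] M [-0.02  0.01  0.02] 14.2 v [ 0.002  0.005 -0.001  0.007  0.001 -0.004 -0.003]
to can cm [-0.16  0.05 -0.01]
```

Emit:
{"method": "apply_moves", "body": {
  "slide": [
    [0, 0, -0.12],
    [0, 0, -0.08]
  ],
  "rotation": [
    [0, 0, 0],
    [0, 0, 0]
  ],
  "fingers": [1.2, 1.2]
}}

```text
time_s: 14.15
tool_pos: [535.6, -228.9, 133.3]
orientation: [0.986, 0.169, 0.001, 0.001]
ft_force: [-6.9, 2.5, 7.7]
width: 14.3
```

Emit:
{"method": "apply_moves", "body": {
  "slide": [
    [0, 0, -0.08],
    [0, 0, -0.05],
    [0, 0, -0.05]
  ],
  "rotation": [
    [0, 0, 0],
    [0, 0, 0],
    [0, 0, 0]
  ],
  "fingers": [1.2, 2, 3]
}}

```text
time_s: 14.52
tool_pos: [536.4, -229.3, 132.7]
orientation: [0.986, 0.169, 0.002, 0.001]
ft_force: [-0.1, 0.5, 0.5]
width: 30.0
```

```bash
python3 s.py
```

```text
14.525 pos [ 536.4 -229.3  132.7] corr [0.0024 0.0038 0.    ] F [-0.1  0.5  0.5] M [ 0.04 -0.01 -0.03] 30.0 v [-0.001  0.005 -0.     0.001  0.002 -0.011 -0.001]
to can cm [-0.24  0.08  0.07]
```

Emit:
{"method": "apply_moves", "body": {
  "slide": [
    [-0.1, 0.03, 0.1],
    [0, 0, 0],
    [0, 0, 0]
  ],
  "rotation": [
    [0.002, 0.003, 0],
    [0, 0, 0],
    [0, 0, 0]
  ],
  "fingers": [7, 7, 7]
}}

```text
time_s: 14.9
tool_pos: [535.6, -229.0, 133.6]
orientation: [0.986, 0.168, 0.0, 0.0]
ft_force: [0.5, 0.6, 0.1]
width: 70.1
```

```bash
python3 s.py
python3 - <<'E'
from h import *
st=arm.get_state();p=arm.capture("wrist");q=arm.capture("side")
o=np.zeros((460,760,3),np.uint8);o[:400,:400]=p["pixels"][0:400,120:520,::-1];o[:,400:]=cv2.resize(q["pixels"][120:212,330:402,::-1],(360,460),interpolation=cv2.INTER_CUBIC);cv2.imwrite("pics/m2.png",o)
a=np.linspace(0,2*np.pi,100)
for R,z in((8,167),(20,127),(63.5,97)):
    u=proj(p,np.c_[535.6+R*np.cos(a),-228.9+R*np.sin(a),0*a+z],st)-[120,0];print(z,u.min(0),u.max(0))
    u=(proj(q,np.c_[535.6+R*np.cos(a),-228.9+R*np.sin(a),0*a+z])-[330,120]+.5)*5+[400,0];print("  side",u.min(0),u.max(0))
E
```

```text
14.9 pos [ 535.6 -229.   133.6] corr [0.0002 0.001  0.    ] F [0.5 0.6 0.1] M [0.   0.07 0.04] 70.1 v [ 0.002  0.001 -0.    -0.001  0.     0.     0.001]
to can cm [-0.16  0.05 -0.02]
167 [184.1759382  286.45495538] [225.35945087 321.2838252 ]
  side [577.8274587  132.67389692] [606.92573352 144.66436638]
127 [165.51089675 219.22494847] [245.00868695 290.6407775 ]
  side [551.98084428 188.67674269] [623.48941534 220.01767331]
97 [ 97.91211657 122.46545276] [313.10483085 322.06002362]
  side [472.44585094 202.75931947] [696.74898715 305.43792019]
```

View pics/m2.png

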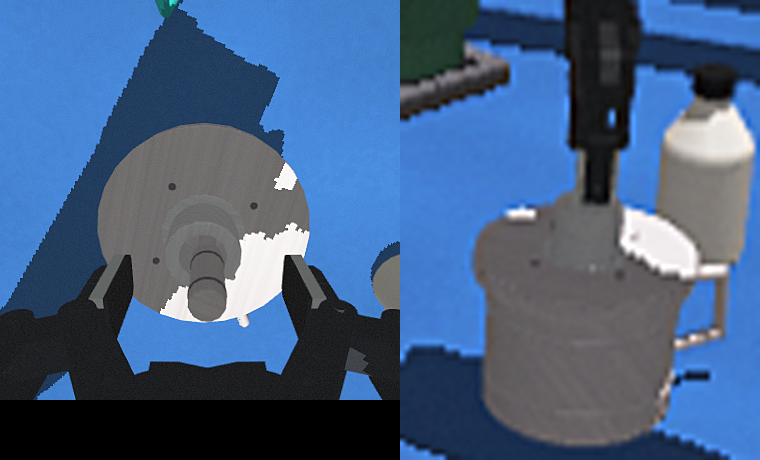

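Wrist crop: the cover circle spans 97–310 × 123–322, against a prediction for "home" of 98–313 × 122–322. The side view also shows it level on the can. The lids are seated, so I'm going down to the collar.

Emit:
{"method": "apply_moves", "body": {
  "slide": [
    [0, 0, -1],
    [0, 0, -1],
    [0, 0, 0]
  ],
  "rotation": [
    [0, 0.001, 0],
    [0, 0, 0],
    [0, 0, 0]
  ],
  "fingers": [7, 7, 7]
}}

```text
time_s: 15.38
tool_pos: [535.2, -228.9, 111.6]
orientation: [0.986, 0.169, -0.0, -0.0]
ft_force: [-0.7, -0.1, 0.1]
width: 70.3
```

```bash
python3 s.py
```

```text
15.375 pos [ 535.2 -228.9  111.6] corr [-0.0001 -0.001  -0.    ] F [-0.7 -0.1  0.1] M [ 0.01 -0.03 -0.  ] 70.3 v [ 0.    -0.005 -0.001 -0.01   0.001  0.001 -0.   ]
to can cm [-0.12  0.04  2.18]
```

Emit:
{"method": "apply_moves", "body": {
  "slide": [
    [0, 0, -0.5],
    [0, 0, -0.35],
    [0, 0, 0],
    [0, 0, 0]
  ],
  "rotation": [
    [0, 0, 0],
    [0, 0, 0],
    [0, 0, 0],
    [0, 0, 0]
  ],
  "fingers": [7, 7, 4.6, 4.6]
}}

```text
time_s: 15.88
tool_pos: [535.3, -228.9, 102.6]
orientation: [0.986, 0.169, -0.0, -0.0]
ft_force: [0.3, 0.4, -0.0]
width: 46.0
```

```bash
python3 s.py
```

```text
15.875 pos [ 535.3 -228.9  102.6] corr [-0.0002 -0.0008 -0.    ] F [ 0.3  0.4 -0. ] M [ 0.04  0.02 -0.03] 46.0 v [ 0.001  0.001  0.001  0.001 -0.001 -0.    -0.   ]
to can cm [-0.13  0.04  3.08]
```

Emit:
{"method": "apply_moves", "body": {
  "slide": [
    [0, 0, 0],
    [0, 0, 0],
    [0, 0, 0],
    [0, 0, 0]
  ],
  "rotation": [
    [0, 0, 0],
    [0, 0, 0],
    [0, 0, 0],
    [0, 0, 0]
  ],
  "fingers": [4.2, 3.6, 3.6, 3.6],
  "squeeze": 50
}}

```text
time_s: 16.38
tool_pos: [535.5, -228.6, 103.1]
orientation: [0.986, 0.169, -0.0, -0.0]
ft_force: [-0.2, -0.1, 1.3]
width: 39.0
```

```bash
python3 s.py
```

```text
16.375 pos [ 535.5 -228.6  103.1] corr [-0.0002 -0.0004 -0.    ] F [-0.2 -0.1  1.3] M [0.18 0.11 0.01] 39.0 v [ 0.     0.002  0.    -0.    -0.     0.    -0.001]
to can cm [-0.15  0.01  3.03]
```

Gripped at 39 mm, no side load. Lifting slowly and watching for drift.

Emit:
{"method": "apply_moves", "body": {
  "slide": [
    [0, 0, 0.5],
    [0, 0, 0.6],
    [0, 0, 0]
  ],
  "rotation": [
    [0, 0, 0],
    [0, 0, 0],
    [0, 0, 0]
  ],
  "fingers": [3.6, 3.6, 3.6]
}}

```text
time_s: 16.75
tool_pos: [535.1, -228.8, 114.4]
orientation: [0.986, 0.169, -0.001, -0.0]
ft_force: [0.1, 0.9, -2.9]
width: 38.7
```

```bash
python3 s.py
```

```text
16.75 pos [ 535.1 -228.8  114.4] corr [-0.0002 -0.0011 -0.    ] F [ 0.1  0.9 -2.9] M [0.04 0.01 0.03] 38.7 v [-0.     0.005  0.002  0.008  0.001 -0.002  0.001]
to can cm [-0.11  0.03  1.9 ]
```

Emit:
{"method": "apply_moves", "body": {
  "slide": [
    [0.02, 0, 1],
    [0, 0, 1],
    [0, 0, 0]
  ],
  "rotation": [
    [0, -0.001, 0],
    [0, 0, 0],
    [0, 0, 0]
  ],
  "fingers": [3.6, 3.6, 3.6]
}}

```text
time_s: 17.12
tool_pos: [535.5, -228.9, 136.2]
orientation: [0.986, 0.169, 0.0, 0.0]
ft_force: [0.1, -0.1, -1.9]
width: 38.7
```

```bash
python3 s.py
```

```text
17.125 pos [ 535.5 -228.9  136.2] corr [0.     0.0004 0.    ] F [ 0.1 -0.1 -1.9] M [0.05 0.05 0.03] 38.7 v [-0.     0.005  0.002  0.01  -0.001 -0.001 -0.002]
to can cm [-0.15  0.04 -0.28]
```

Emit:
{"method": "apply_moves", "body": {
  "slide": [
    [0, 0, 1],
    [0, 0, 1],
    [0, 0, 0]
  ],
  "rotation": [
    [0, 0, 0],
    [0, 0, 0],
    [0, 0, 0]
  ],
  "fingers": [3.6, 3.6, 3.6]
}}

```text
time_s: 17.5
tool_pos: [535.5, -228.9, 157.7]
orientation: [0.986, 0.169, 0.0, 0.0]
ft_force: [-0.8, 0.2, -2.9]
width: 38.9
```

Emit:
{"method": "apply_moves", "body": {
  "slide": [
    [0, 0, 1],
    [0, 0, 1],
    [0, 0, 0]
  ],
  "rotation": [
    [0, 0, 0],
    [0, 0, 0],
    [0, 0, 0]
  ],
  "fingers": [3.6, 3.6, 3.6]
}}

```text
time_s: 17.88
tool_pos: [535.5, -228.9, 179.1]
orientation: [0.986, 0.169, 0.0, 0.0]
ft_force: [-0.0, 0.8, -3.0]
width: 38.7
```

```bash
python3 s.py
```

```text
17.875 pos [ 535.5 -228.9  179.1] corr [0.0001 0.0006 0.    ] F [-0.   0.8 -3. ] M [ 0.05 -0.01  0.  ] 38.7 v [ 0.001  0.006  0.002  0.01   0.001 -0.003 -0.   ]
to can cm [-0.15  0.04 -4.57]
```

Emit:
{"method": "apply_moves", "body": {
  "slide": [
    [0, 0, 1.5],
    [0, 0, 2],
    [0, 0, 1.5],
    [0, 0, 0]
  ],
  "rotation": [
    [0, 0, 0],
    [0, 0, 0],
    [0, 0, 0],
    [0, 0, 0]
  ],
  "fingers": [3.6, 3.6, 3.6, 3.6]
}}

```text
time_s: 18.38
tool_pos: [535.4, -228.7, 232.5]
orientation: [0.986, 0.169, 0.0, 0.0]
ft_force: [-0.2, -1.5, -2.5]
width: 38.8
```

Emit:
{"method": "apply_moves", "body": {
  "slide": [
    [0, 2.5, 0],
    [0, 4, 0],
    [0, 4, 0],
    [0, 3, 0],
    [0, 1.5, 0]
  ],
  "rotation": [
    [0, 0, 0],
    [0, 0, 0],
    [0, 0, 0],
    [0, 0, 0],
    [0, 0, 0]
  ],
  "fingers": [3.6, 3.6, 3.6, 3.6, 3.6]
}}

```text
time_s: 19.0
tool_pos: [533.4, -76.3, 229.6]
orientation: [0.986, 0.167, -0.001, -0.0]
ft_force: [-0.6, -1.0, -2.6]
width: 38.5
```

Emit:
{"method": "apply_moves", "body": {
  "slide": [
    [0, 0, 0],
    [0, 0, 0],
    [0, 0, 0]
  ],
  "rotation": [
    [0, 0, 0],
    [0, 0, 0],
    [0, 0, 0]
  ],
  "fingers": [3.6, 3.6, 3.6]
}}

```text
time_s: 19.38
tool_pos: [533.2, -78.6, 229.0]
orientation: [0.986, 0.166, -0.002, -0.0]
ft_force: [0.7, -0.4, -2.2]
width: 38.6
```

```bash
python3 s.py
python3 - <<'E'
from h import *
p=arm.capture("side");q=arm.capture("top")
o=np.zeros((600,800,3),np.uint8);o[:600,:400]=cv2.resize(p["pixels"][60:240,290:410,::-1],(400,600),interpolation=cv2.INTER_CUBIC)
o[:480,405:805]=cv2.resize(q["pixels"][155:275,325:425,::-1],(400,480),interpolation=cv2.INTER_CUBIC)[:,:395];cv2.imwrite("pics/m3.png",o)
E
```

```text
19.375 pos [533.2 -78.6 229. ] corr [ 0.0006 -0.0036  0.    ] F [ 0.7 -0.4 -2.2] M [ 0.02 -0.02  0.03] 38.6 v [ 0.01   0.004  0.007 -0.003  0.006 -0.001  0.004]
to can cm [  0.08 -14.99  -9.56]
```

View pics/m3.png

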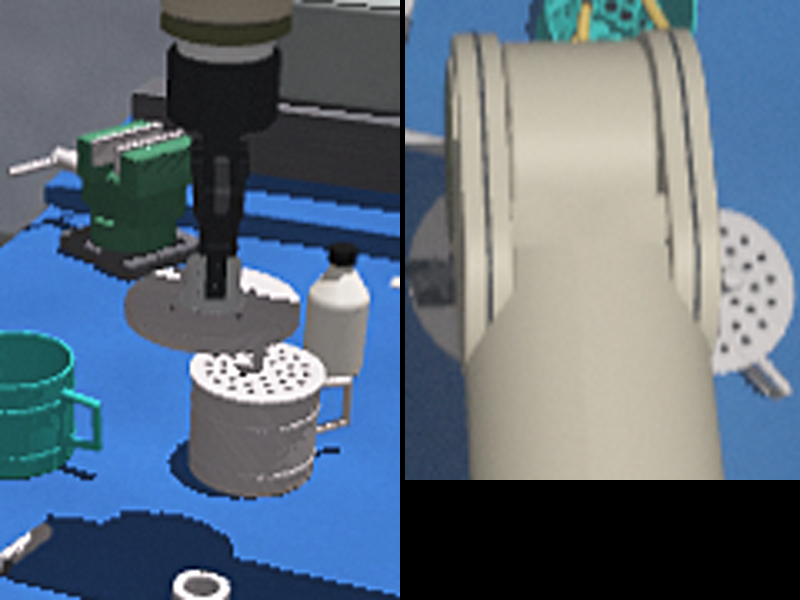

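The side view shows the drain lid seated level in the grey can, and the cover held clear of it and level. I'll add a bit more margin, let it settle, and hand in.

Emit:
{"method": "apply_moves", "body": {
  "slide": [
    [0, 1, 0],
    [0, 0.8, 0],
    [0, 0, 0],
    [0, 0, 0],
    [0, 0, 0]
  ],
  "rotation": [
    [0, -0.003, 0],
    [0, 0, 0],
    [0, 0, 0],
    [0, 0, 0],
    [0, 0, 0]
  ],
  "fingers": [3.6, 3.6, 3.6, 3.6, 3.6]
}}

```text
time_s: 20.1
tool_pos: [533.2, -59.4, 229.1]
orientation: [0.986, 0.166, -0.0, 0.0]
ft_force: [0.9, -1.4, -2.0]
width: 38.5
```

```bash
python3 s.py; python3 -c "
from bench import arm
print(arm.sign_off())"
```

```text
20.1 pos [533.2 -59.4 229.1] corr [ 0.0005 -0.0003  0.    ] F [ 0.9 -1.4 -2. ] M [ 0.03  0.   -0.05] 38.5 v [ 0.001 -0.002 -0.    -0.001  0.003 -0.     0.   ]
to can cm [  0.08 -16.91  -9.57]
the job is handed in; nothing more can be done
None
```

The job is done and was handed in at 20.1 s: the drain lid is in the grey can and the arm is holding the splash cover clear of it.

- **Placing the lids:** I lifted both by the stem (about 5 N) and lowered them onto the grey can, not the turquoise one. The drain lid met the rim at the height expected for fully home. The seating push was about 9 N up and 7 N sideways. I released and re-pressed once before opening the fingers.
- **Lifting the cover:** I took the cover off by its collar. The load was 2–3 N, so only the cover came up, and I saw no side load during the lift.
- **Final state:** The cover is level to within 0.001 rad. Its skirt is about 210 mm above the bench, and its centre is about 169 mm from the can's axis. That leaves roughly 50 mm between the cover's edge and the can's wall.
- **Last picture:** Taken just before a final 2 cm move away from the can, it shows the drain lid level in the mouth and the can standing. The bottle and bush look undisturbed. The top view was mostly blocked by the arm.
- **Disagreement:** Before lowering, the side camera put the lids and can about 3 mm apart, while the wrist camera showed them aligned. I aimed about 1–2 mm between the two, and the plug went in without contact until it reached the rim.
- **Not checked:** I did not re-measure the can's position after seating. The chuck, key and bench edges were not in the last pictures in full.

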